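# Fit the drive shaft of the sample rotator

## Robot

A 7-joint arm with a two-finger parallel gripper is mounted at the origin on a cart in front of the work surface, level with it; the furniture and walls round the work are solid. World frame = base frame: x ahead of the robot, y to its left, z up, the work surface at z = 0. Lengths are in m, angles in rad, forces in N, time in s.
With the tool pointing down it reaches from about 0.4 to 0.85 m from the base axis. Payload 4.4 kg.
Tool frame: the origin (TCP) lies between the finger pads; the fingertips stand 22 mm ahead of it and the grasp point (between the pads) lies 3 mm ahead of it; z points along the fingers, y is the line along which they close (so a half turn about z gives the same grasp; the last joint's range is limited). The gripper opens to 94 mm and grips with 3 to 60 N. Pads are 16 mm wide; open, the fingers measure 119 mm over their backs; the gripper's body (75 mm by 177 mm) begins 78 mm behind the grasp point.
Start: joints at [1.247, 0.628, 0.038, 1.517, -0.027, 0.996, -0.02], TCP at [0.166, -0.629, 0.227] pointing down, gripper open.
Joint ranges: [-3.06, 3.06], [-0.37, 2.12], [-1.25, 1.32], [0.18, 2.47], [-1.1, 4.24], [0.23, 1.98], [-2.94, 2.94]. Speed limits (rad/s): [2.57, 2.57, 3.14, 3.14, 3.14, 3.14, 3.14].

## Interface

Orientations are given as a rotation vector (axis times angle).
In Python, from station import robot gives the robot as it stands.
- The arm moves only by the tool send_rows, never from a script. Its argument "commands" is a list of rows, each a list of 7 numbers: the shift along the tool's x, y, z in units of 40 mm (1.0 is 40 mm), then the turn, a rotation vector about the tool's x, y, z in units of 5 degrees (1.0 is 5 degrees), then the opening, from 0 (shut) to 1 (fully open). A call has exactly 8 rows; each row shifts and turns the commanded pose from where the row before left it, along the tool's axes as they then stand; what a row does not reach is not made up. A row lasts 1/12 s, in which the tool goes at most 41.7 mm and 7.16 degrees, less where a joint would pass 70% of its speed; a pose out of reach is approached as far as the arm can. A call is refused whole if a number of a shift passes 1 or a number of a turn 1, either way. A call with a gripper value outside its range is refused whole. The fingers move at their own pace and stop on an object; the grip force is fixed at half the most. Time passes only in rows, so rows that do not move let the fingers close, or fill a call up. It gives the time, the measured TCP pose, the force, the opening and the grip force at its end, in the units of the state.
- robot.state(): the state, without advancing time (a new reading comes with each control period).
- robot.snapshot(name): name is "side" or "top"; returns the picture (420x560x3 uint8, red, green, blue); there is no depth.
- robot.camera_model(name): a dict with "fx", "fy", "cx", "cy" (pixels), "R" (3x3) and "t" (3): a world point X has camera coordinates R X + t. Camera axes: x right, y down, z forward; pixel columns grow to the right and rows downward; lengths in m; the calibration is good to about 2 mm. A picture is of the moment at which its call begins. camera_model takes no time and is no camera call.
- robot.sign_off(): hands the job in; it is judged then, once.
Trained networks look in the newest picture that a camera, given by its name, has taken for a name from the list of things; names that differ only in an ending like _2 or _b are one class to them, and where a whole thing is asked for, a point or a joint stands for the part that bears it (a point fixed in the world has none). Each returns a list of dicts, best first, with "confidence" (0 to 1); they miss things now and then, are a little off and sometimes report something else, mostly with a low value. They report only what shows in the picture. A call takes as long as a camera call.
- robot.boxes_of(camera, label): "box" ([left, top, right, bottom] in pixels, round what is visible of it).
- robot.trace(camera, label): "mask" (420x560 bool, what is visible of it) and "box" ([left, top, right, bottom] in pixels, round what is visible of it).
- robot.landmark_of(camera, label): "point" ([column, row] in pixels: a listed point, or the origin of a listed thing).
The state is a dict: "time_s": time; "q": joint angles; "qvel": joint speeds; "tau": joint torques, N m; "tool_pos": TCP position; "ee_rot": TCP orientation; "contact_force": force on the tool from outside, world axes, zero at the start; "ft_torque": the same for the moment, N m; "gripper_width": finger opening in m; "gripper_force": force on a finger pad.
Only numpy, scipy, OpenCV 4.12 (cv2) and the standard library are available. Lean on these libraries where they do the work, as an engineer would, in place of code of your own. Each camera call takes 0.05 s, during which the arm holds its last target. There are 200 camera calls.

## Task

Take the drive shaft with the flat blade on top out of the wooden block and lower it, tang first, through the upper bearing and then the lid bearing of the rotary drive stand. The slot of the drive dog inside the housing is out of sight: feel for it, pressing only gently (10 N is plenty, 30 N on the stand would harm it) while you turn the shaft anticlockwise, until the tang drops in; the drive itself cannot be turned by hand. Then push the shaft fully home, let go and leave it standing there, with everything else on the bench left where it is.

Things in the scene. Friction and masses are not known exactly. Their poses are not given: they have to be found in the camera images.
- drive_shaft: steel drive shaft, 168.5 mm long, 20 mm diameter, about 0.2 kg, standing tang down in a hole of the wooden block. Origin: middle of the tang's foot, its lowest end; z up along it. Tang: z 0 to 12 mm, 18.4 mm wide along x, 6 mm thick, its foot's edges chamfered; then a lead-in cone to z 18 mm. Flat blade on top, z 128.5 to 168.5 mm, parallel to the tang: 26 mm wide along x, 12 mm thick along y
- blade_mid (a point): point on the drive shaft's axis in the middle of its blade, 150 mm above the foot of the tang; axes as the shaft's. Grip the blade here across its 12 mm (along y)
- drive_stand: rotary drive stand, fixed: grey gear housing under an 84 x 84 mm aluminium lid, four steel pillars, an 84 x 84 x 14 mm upper bearing plate, a motor at its back reaching to x 112 mm. Origin: on the bearing axis at the bench; z up. A slotted drive dog is hidden in the housing
- upper_mouth (a point): middle of the upper bearing's mouth, on top of the upper plate, 106 mm above the bench; bore 21.6 mm, 14 mm long, straight above the lid bearing; axes as the stand's. Two spring ball plungers in this bore (along the stand's y) drag on the shaft: a few N, up to about 10 N while its cone passes them; they click into a groove of the shaft at home
- lower_mouth (a point): middle of the lid bearing's mouth, on top of the lid, 46 mm above the bench; bore 21.6 mm, 12 mm long; axes as the stand's
- home (a point): floor of the dog's slot on the bearing axis, 12 mm above the bench; axes as the stand's. The shaft's origin is here when home, 10 mm higher when the tang stands on the dog. Slot: 7.5 mm wide, along the stand's x turned anticlockwise from above by an unknown 0.2 to 1.6 rad. The dog is sprung: it gives 2 mm downward under 3 to 11 N, no more. It cannot be turned (worm gear): once in, stop turning
- wood_block: fixed wooden block 62 x 132 x 42 mm with three holes of 21.6 mm, 30 mm deep (floor 12 mm above the bench), in a row along its y axis at y -42, 0 and 42 mm. Origin: centre of its underside
- plain_shaft: a shorter plain round steel shaft (20 mm diameter, 120 mm long, no blade) standing in another hole of the wooden block; not to be used. Origin: centre of its foot, z up
- shaft_collar: aluminium shaft collar, 39 mm diameter, 21 mm high; bystander. Origin: centre of its underside
- hex_key: small L-shaped hex key 18 x 48 x 4 mm; bystander. Origin: centre of its underside
- tweezers: steel tweezers 16 x 127 x 9 mm; bystander. Origin: centre of its underside
- screwdriver: screwdriver with clear blue handle 20 x 188 x 23 mm; bystander. Origin: centre of its underside
- blank_flange: blank steel flange disc, 40 mm diameter, 6 mm thick; bystander. Origin: centre of its underside
- centring_ring: centring ring with black O-ring, 34 mm diameter, 4 mm thick; bystander. Origin: centre of its underside

How it is judged:
By the outcome, as a careful person would: the job done as asked, in the order asked, and still so for the second after the job is handed in, with the robot touching nothing.
It also fails if it takes over 67 s, if anything falls off the work surface, if the arm or the gripper's body presses on something with over 40 N, if the wrist force passes 120 N, or if a joint passes its speed limit or range.

## Working session

There is one attempt and no reset: what is moved stays moved. The work goes in short steps, Python scripts to look and compute and a tool call to move; the robot and the scene stay as the last step left them, time stands still between calls to the robot, and variables do not carry over. Pictures are saved under pics/ and viewed, at most 10 in all, crops included, and the job is handed in when it is done.

Besides the shell and the picture viewer there is one more tool, called after "Request:" as name(argument=value, ...), one argument or row to a line, values as JSON. send_rows: Moves the arm, as the interface text tells. Its arguments: {"type":"object","properties":{"commands":{"type":"array","items":{"type":"array","items":{"type":"number"}}}},"required":["commands"]}

```bash
mkdir -p pics; ls; cat > h.py <<'E'
import numpy as np, cv2
from scipy.spatial.transform import Rotation as Ro
from station import robot
def shot(n,name):
    im=robot.snapshot(n); cv2.imwrite(f'pics/{name}.png',cv2.cvtColor(im,cv2.COLOR_RGB2BGR)); return im
def proj(n,X):
    m=robot.camera_model(n); c=np.array(m['R'])@np.array(X)+np.array(m['t']); return np.array([m['fx']*c[0]/c[2]+m['cx'],m['fy']*c[1]/c[2]+m['cy']])
def ray(n,p):
    m=robot.camera_model(n);R=np.array(m['R']);t=np.array(m['t'])
    d=R.T@np.array([(p[0]-m['cx'])/m['fx'],(p[1]-m['cy'])/m['fy'],1.]); return -R.T@t,d
def atz(n,p,z):
    o,d=ray(n,p); return o+d*(z-o[2])/d[2]
def tri(ps):
    A=np.zeros((3,3));b=np.zeros(3)
    for n,p in ps.items():
        o,d=ray(n,p);d=d/np.linalg.norm(d);P=np.eye(3)-np.outer(d,d);A+=P;b+=P@o
    X=np.linalg.solve(A,b); return X,{n:(np.array(p)-proj(n,X)).round(1) for n,p in ps.items()}
E
python3 - <<'E'
from h import *
np.set_printoptions(precision=4,suppress=True)
for n in('side','top'):
    shot(n,n+'0'); m=robot.camera_model(n); print(n,-np.array(m['R']).T@np.array(m['t']),np.array(m['R'])[2],m['fx'])
for l in('blade_mid','drive_shaft','upper_mouth','lower_mouth','drive_stand','home','wood_block','plain_shaft'):
    ps={}
    for n in('side','top'):
        r=robot.landmark_of(n,l)
        for k in r[:2]: print(l,n,np.round(k['point'],1),round(k['confidence'],2))
        if r: ps[n]=r[0]['point']
    if len(ps)==2: print('   ',tri(ps))
print(robot.state())
E
```

```text
pics
side [0.2254 1.1038 0.8681] [ 0.2157 -0.8458 -0.4881] 534.1656492350523
top [ 0.4466 -0.1675  1.2507] [ 0.1008 -0.0131 -0.9948] 411.59782446368445
blade_mid side [308.1 253.2] 0.97
blade_mid side [288.2 362.6] 0.36
blade_mid top [198.6 253.6] 0.61
    (array([0.4331, 0.0365, 0.1511]), {'side': array([-0.1, -0. ]), 'top': array([0. , 0.1])})
drive_shaft side [306.4 296.1] 0.7
drive_shaft side [288.9 358.5] 0.32
drive_shaft top [205.3 254.1] 0.42
drive_shaft top [353.5 248.1] 0.3
    (array([0.4313, 0.0406, 0.0238]), {'side': array([-0.7, -0. ]), 'top': array([0.1, 0.6])})
upper_mouth side [336.3 188.3] 0.61
upper_mouth top [362.  246.7] 0.66
    (array([ 0.4414, -0.4066,  0.1127]), {'side': array([1.6, 0. ]), 'top': array([-0.4, -1.8])})
lower_mouth side [330.3 203.9] 0.81
lower_mouth top [359.6 242.5] 0.92
    (array([ 0.4561, -0.4124,  0.0516]), {'side': array([0.8, 0. ]), 'top': array([-0.2, -0.9])})
drive_stand side [329.2 218.3] 0.91
drive_stand top [357.8 248.2] 0.74
drive_stand top [138.7 252.6] 0.44
    (array([ 0.4484, -0.416 , -0.0032]), {'side': array([-2., -0.]), 'top
[... 191 characters left out ...]
de [311.8 290.8] 0.64
wood_block top [220.4 250.3] 0.85
    (array([ 0.4341, -0.0032,  0.0083]), {'side': array([2.3, 0.2]), 'top': array([-0.3, -2. ])})
plain_shaft top [222.6 251.2] 0.41
{'time_s': 0.9, 'q': array([ 1.2472,  0.6284,  0.0385,  1.5174, -0.027 ,  0.9963, -0.02  ]), 'qvel': array([0.0007, 0.0009, 0.0002, 0.001 , 0.0007, 0.0001, 0.0011]), 'tau': array([ -0.0001, -54.9565,   1.143 , -18.6942,  -0.0523,   0.0157,
        -0.    ]), 'tool_pos': array([ 0.1658, -0.6285,  0.2275]), 'ee_rot': array([3.1155, 0.4039, 0.0001]), 'contact_force': array([-0.2715, -0.301 , -0.4244]), 'ft_torque': array([-0.0591, -0.052 ,  0.0154]), 'gripper_force': 0.0, 'gripper_width': 0.09378130671390472}
```

View pics/side0.png

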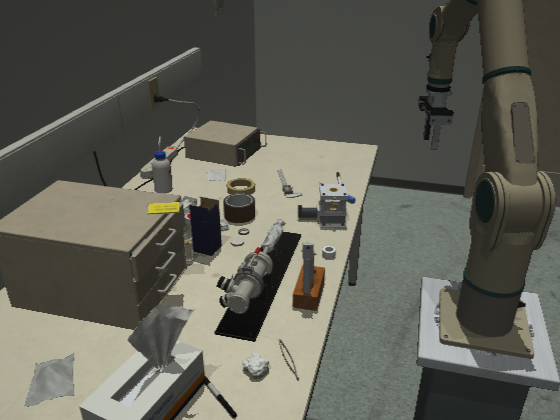

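View pics/top0.png

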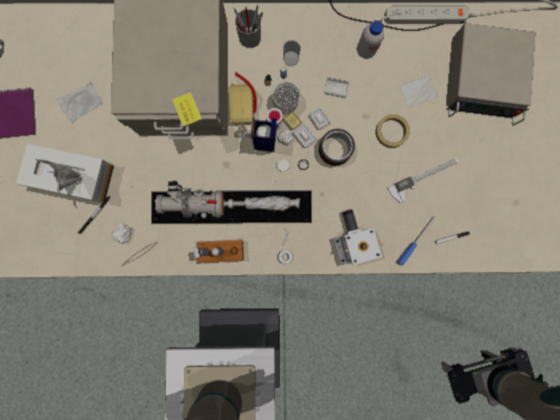

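```bash
python3 - <<'E'
from h import *
t=cv2.imread('pics/top0.png');s=cv2.imread('pics/side0.png')
c=lambda im,x,y,w,h:cv2.resize(im[y:y+h,x:x+w],(400,300),interpolation=cv2.INTER_CUBIC)
cv2.imwrite('pics/m0.png',np.vstack([np.hstack([c(t,185,230,64,48),c(t,325,205,72,54)*1]),np.hstack([c(s,270,235,96,72),c(s,290,170,80,60)])]))
for n in('side','top'):
  for l in('drive_shaft','wood_block','drive_stand','plain_shaft'):
    for k in robot.trace(n,l)[:2]:
        m=np.asarray(k['mask']).astype(np.uint8); print(n,l,round(k['confidence'],2),np.round(k['box']),cv2.minAreaRect(cv2.findNonZero(m)))
E
```

```text
side wood_block 0.56 [294. 265. 327. 313.] ((308.01922607421875, 286.9038391113281), (26.671794891357422, 44.91059875488281), 11.309932708740234)
side drive_stand 0.55 [296. 184. 346. 229.] ((322.0, 205.0), (44.0, 50.0), 90.0)
top drive_shaft 0.55 [194. 250. 212. 258.] ((201.0, 252.5), (9.0, 14.0), 90.0)
top wood_block 0.87 [196. 242. 244. 261.] ((220.0, 251.5), (21.0, 46.0), 90.0)
top drive_stand 0.83 [333. 210. 380. 263.] ((354.94122314453125, 235.76473999023438), (53.35783767700195, 42.20119857788086), 75.96376037597656)
top plain_shaft 0.57 [214. 250. 226. 257.] ((217.5, 251.5), (9.0, 5.0), 0.0)
```

View pics/m0.png

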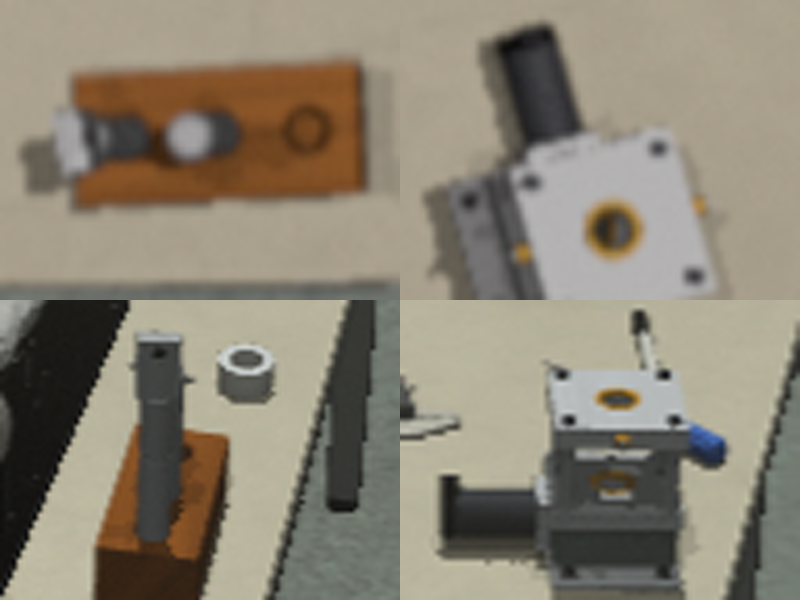

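```bash
python3 - <<'E'
from h import *
np.set_printoptions(precision=4,suppress=True)
C=lambda x,y,s,ox,oy:((x+.5)/s-.5+ox,(y+.5)/s-.5+oy)
T=lambda x,y:C(x,y,6.25,185,230)
print('hole',atz('top',T(307,130),.042),'plain',atz('top',T(189,135),.132))
print('blade top mid',atz('top',T(72,143),.1805),'ends',atz('top',T(68,108),.1805),atz('top',T(75,178),.1805))
print('block corners',[atz('top',T(*p),.042)[:2] for p in((72,72),(360,62),(365,188),(75,208))])
S=lambda x,y:C(x,y,400/96,270,235-300/(400/96))
print('blade top side',atz('side',S(159,334),.1805),'ends',atz('side',S(137,334),.1805),atz('side',S(182,336),.1805))
U=lambda x,y:C(x-400,y,400/72,325,205)
print('plate corners',[atz('top',U(*p),.106)[:2] for p in((512,172),(668,128),(717,284))],'screws',[atz('top',U(*p),.106)[:2] for p in((530,182),(657,148),(694,276))])
for n,box in(('top',(345,230,385,260)),('side',(315,175,352,200))):
    im=cv2.cvtColor(cv2.imread(f'pics/{n}0.png'),cv2.COLOR_BGR2HSV); x0,y0,x1,y1=box
    r=im[y0:y1,x0:x1]; m=((r[...,0]>10)&(r[...,0]<30)&(r[...,1]>110)).astype(np.uint8)
    k,l,st,c=cv2.connectedComponentsWithStats(m,connectivity=8)
    for i in range(1,k):
        if st[i,4]>5:
            p=c[i]+[x0,y0]; q=(st[i,:2]+(st[i,2:4]-1)/2)+[x0,y0]; print(n,st[i],p,atz(n,p,.106),'bbox',atz(n,q,.106))
E
```

```text
hole [ 0.4397 -0.0453  0.042 ] plain [ 0.4386 -0.0036  0.132 ]
blade top mid [0.4361 0.0375 0.1805] ends [0.4505 0.0393 0.1805] [0.4218 0.0361 0.1805]
block corners [array([0.4677, 0.0643]), array([ 0.471, -0.07 ]), array([ 0.4125, -0.0723]), array([0.4048, 0.0623])]
blade top side [0.4352 0.0361 0.1805] ends [0.4474 0.0394 0.1805] [0.4219 0.0348 0.1805]
plate corners [array([ 0.4778, -0.3601]), array([ 0.499 , -0.4391]), array([ 0.421, -0.461])] screws [array([ 0.4727, -0.369 ]), array([ 0.489 , -0.4332]), array([ 0.4251, -0.4497])]
top [14 12  9  9 49] [362.5714 245.8367] [ 0.4488 -0.4089  0.106 ] bbox [ 0.4483 -0.4101  0.106 ]
top [ 1 19  2  3  6] [346.5 250. ] [ 0.4378 -0.3639  0.106 ] bbox [ 0.4378 -0.3639  0.106 ]
side [14 13  9  4 19] [333.2105 189.3158] [ 0.4465 -0.4115  0.106 ] bbox [ 0.447 -0.41   0.106]
```

```bash
cat >> h.py <<'E'
def plan(pos,yaw,n=8):
    """rows (per-row numbers) to bring TCP to pos with tool down, tool x at yaw"""
    s=robot.state();R=Ro.from_rotvec(s['ee_rot']);p=s['tool_pos']
    G=Ro.from_euler('z',yaw)*Ro.from_euler('x',np.pi)
    d=R.inv().apply(np.array(pos)-p)/.04/n; w=np.degrees((R.inv()*G).as_rotvec())/5/n
    x=R.apply([1,0,0]);print('t',round(s['time_s'],2),'pos',p.round(4),'yaw',round(np.arctan2(x[1],x[0]),3),'F',s['contact_force'].round(1),'w',round(s['gripper_width'],4),'q',s['q'].round(2))
    print('row',d.round(3),w.round(3))
E
python3 -c "
from h import *
plan([.40,-.25,.26],.25,16)"
```

```text
t 1.3 pos [ 0.1657 -0.6285  0.2275] yaw 0.258 F [ 0.6 -0.6  0.1] w 0.0938 q [ 1.25  0.63  0.04  1.52 -0.03  1.   -0.02]
row [ 0.505 -0.479 -0.051] [-0.    -0.     0.006]
```

Request:
send_rows(
  commands=[
    [0.5, -0.48, -0.04, 0, 0, 0, 1],
    [0.5, -0.48, -0.04, 0, 0, 0, 1],
    [0.5, -0.48, -0.04, 0, 0, 0, 1],
    [0.5, -0.48, -0.04, 0, 0, 0, 1],
    [0.5, -0.48, -0.04, 0, 0, 0, 1],
    [0.5, -0.48, -0.04, 0, 0, 0, 1],
    [0.5, -0.48, -0.04, 0, 0, 0, 1],
    [0.5, -0.48, -0.04, 0, 0, 0, 1],
  ],
)

```text
time_s: 1.97
tool_pos: [0.2819, -0.4381, 0.2406]
ee_rot: [3.115, 0.403, 0.0]
contact_force: [0.3, -0.7, 0.3]
gripper_width: 0.0941
gripper_force: 0.0
```

Request:
send_rows(
  commands=[
    [0.5, -0.48, -0.04, 0, 0, 0, 1],
    [0.5, -0.48, -0.04, 0, 0, 0, 1],
    [0.5, -0.48, -0.04, 0, 0, 0, 1],
    [0.5, -0.48, -0.04, 0, 0, 0, 1],
    [0.5, -0.48, -0.04, 0, 0, 0, 1],
    [0.5, -0.48, -0.04, 0, 0, 0, 1],
    [0.5, -0.48, -0.04, 0, 0, 0, 1],
    [0.5, -0.48, -0.04, 0, 0, 0, 1],
  ],
)

```text
time_s: 2.63
tool_pos: [0.3975, -0.2488, 0.2534]
ee_rot: [3.115, 0.404, 0.001]
contact_force: [0.6, 0.2, 0.7]
gripper_width: 0.0941
gripper_force: 0.0
```

```bash
python3 -c "
from h import *
plan([.4365,.037,.24],.13,10)"
```

```text
t 2.63 pos [ 0.3975 -0.2488  0.2534] yaw 0.258 F [0.6 0.2 0.7] w 0.0941 q [ 0.51  0.34 -0.02  1.97  0.01  0.83 -0.82]
row [ 0.276 -0.666  0.033] [ 0.001 -0.001  0.146]
```

Request:
send_rows(
  commands=[
    [0.34, -0.83, 0.04, 0, 0, 0.18, 1],
    [0.34, -0.83, 0.04, 0, 0, 0.18, 1],
    [0.34, -0.83, 0.04, 0, 0, 0.18, 1],
    [0.34, -0.83, 0.04, 0, 0, 0.18, 1],
    [0.34, -0.83, 0.04, 0, 0, 0.18, 1],
    [0.34, -0.83, 0.04, 0, 0, 0.18, 1],
    [0.34, -0.83, 0.04, 0, 0, 0.18, 1],
    [0.34, -0.83, 0.04, 0, 0, 0.18, 1],
  ],
)

```text
time_s: 3.3
tool_pos: [0.45, 0.0337, 0.2406]
ee_rot: [3.135, 0.206, 0.001]
contact_force: [0.5, 0.1, 0.4]
gripper_width: 0.0943
gripper_force: 0.0
```

```bash
python3 - <<'E'
from h import *
plan([.4365,.037,.165],.13,8)
print(tri({n:robot.landmark_of(n,'blade_mid')[0]['point'] for n in ('side','top') if shot(n,n+'1') is not None}))
t=cv2.imread('pics/top1.png');s=cv2.imread('pics/side1.png')
c=lambda im,x,y,w,h:cv2.resize(im[y:y+h,x:x+w],(400,300),interpolation=cv2.INTER_CUBIC)
cv2.imwrite('pics/m1.png',np.hstack([c(t,170,220,96,72),c(s,260,195,128,96)]))
for z in(.162,.22): print([proj(n,[.4365,.037,z]).round(1) for n in('top','side')])
E
```

```text
t 3.3 pos [0.45   0.0337 0.2406] yaw 0.131 F [0.5 0.1 0.4] w 0.0943 q [-0.08  0.33 -0.08  2.03  0.04  0.78 -1.62]
row [-0.041 -0.016  0.236] [ 0.    -0.001  0.002]
(array([0.43477381, 0.0390199 , 0.15960909]), {'side': array([-0.4, -0. ]), 'top': array([0.1, 0.4])})
[array([197.6, 252.2]), array([306.9, 249.4])]
[array([193.2, 252.5]), array([307.6, 228.8])]
```

View pics/m1.png

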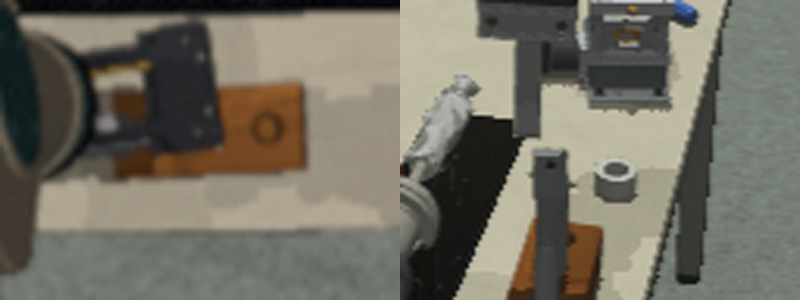

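Request:
send_rows(
  commands=[
    [-0.12, -0.04, 0.1, 0, 0, 0, 1],
    [-0.12, -0.04, 0.1, 0, 0, 0, 1],
    [-0.09, -0.04, 0.15, 0, 0, 0, 1],
    [0, 0, 0.3, 0, 0, 0, 1],
    [0, 0, 0.35, 0, 0, 0, 1],
    [0, 0, 0.35, 0, 0, 0, 1],
    [0, 0, 0.35, 0, 0, 0, 1],
    [0, 0, 0.2, 0, 0, 0, 1],
  ],
)

```text
time_s: 4.17
tool_pos: [0.4347, 0.034, 0.1628]
ee_rot: [3.135, 0.205, -0.004]
contact_force: [-0.3, -0.0, 0.2]
gripper_width: 0.0938
gripper_force: 0.0
```

Request:
send_rows(
  commands=[
    [0, 0, 0, 0, 0, 0, 0.3],
    [0, 0, 0, 0, 0, 0, 0.2],
    [0, 0, 0, 0, 0, 0, 0.1],
    [0, 0, 0, 0, 0, 0, 0],
    [0, 0, 0, 0, 0, 0, 0],
    [0, 0, 0, 0, 0, 0, 0],
    [0, 0, 0, 0, 0, 0, 0],
    [0, 0, 0, 0, 0, 0, 0],
  ],
)

```text
time_s: 4.83
tool_pos: [0.4363, 0.035, 0.1645]
ee_rot: [-3.135, -0.207, -0.001]
contact_force: [0.1, 0.4, 0.1]
gripper_width: 0.044
gripper_force: 0.0
```

```bash
python3 -c "
from h import *
plan([.4365,.037,.165],.13,8)
print(robot.state()['ft_torque'],robot.state()['gripper_force'])"
```

```text
t 4.83 pos [0.4363 0.035  0.1645] yaw 0.132 F [0.1 0.4 0.1] w 0.044 q [-0.09  0.44 -0.07  2.15  0.06  0.56 -1.64]
row [ 0.001 -0.006 -0.002] [ 0.    -0.001  0.003]
[ 0.09266238  0.04149332 -0.00911137] 0.0
```

Request:
send_rows(
  commands=[
    [0, -0.04, 0, 0, 0, 0, 0.4],
    [0, 0, 0, 0, 0, 0, 0.3],
    [0, 0, 0, 0, 0, 0, 0],
    [0, 0, 0, 0, 0, 0, 0],
    [0, 0, 0, 0, 0, 0, 0],
    [0, 0, 0, 0, 0, 0, 0],
    [0, 0, 0, 0, 0, 0, 0],
    [0, 0, 0, 0, 0, 0, 0],
  ],
)

```text
time_s: 5.5
tool_pos: [0.4359, 0.0375, 0.1642]
ee_rot: [-3.134, -0.208, 0.0]
contact_force: [-0.2, 2.8, -0.9]
gripper_width: 0.0116
gripper_force: 29.9
```

Request:
send_rows(
  commands=[
    [0, 0, 0, 0, 0, 0, 0],
    [0, 0, 0, 0, 0, 0, 0],
    [0, 0, 0, 0, 0, 0, 0],
    [0, 0, 0, 0, 0, 0, 0],
    [0, 0, 0, 0, 0, 0, 0],
    [0, 0, 0, 0, 0, 0, 0],
    [0, 0, 0, 0, 0, 0, 0],
    [0, 0, 0, 0, 0, 0, 0],
  ],
)

```text
time_s: 6.17
tool_pos: [0.436, 0.0372, 0.1643]
ee_rot: [-3.134, -0.208, -0.0]
contact_force: [-0.5, 5.0, -1.5]
gripper_width: 0.0119
gripper_force: 30.0
```

```bash
python3 -c "
from h import *
plan([.4365,.037,.165],.13,8)
print(robot.state()['ft_torque'],robot.state()['gripper_force'])"
```

```text
t 6.17 pos [0.436  0.0372 0.1643] yaw 0.132 F [-0.5  5.  -1.5] w 0.0119 q [-0.1   0.44 -0.07  2.15  0.06  0.56 -1.65]
row [ 0.002  0.001 -0.002] [-0.001 -0.     0.003]
[1.92767518 0.22058215 0.0125957 ] 29.951447546482086
```

Request:
send_rows(
  commands=[
    [0, -0.02, -0.1, 0, 0, 0, 0],
    [0, 0, -0.2, 0, 0, 0, 0],
    [0, 0, -0.25, 0, 0, 0, 0],
    [0, 0, -0.3, 0, 0, 0, 0],
    [0, 0, -0.3, 0, 0, 0, 0],
    [0, 0, -0.3, 0, 0, 0, 0],
    [0, 0, -0.3, 0, 0, 0, 0],
    [0, 0, -0.3, 0, 0, 0, 0],
  ],
)

```text
time_s: 6.83
tool_pos: [0.4356, 0.0354, 0.2474]
ee_rot: [3.133, 0.205, -0.0]
contact_force: [-0.1, 0.1, -3.5]
gripper_width: 0.0118
gripper_force: 30.0
```

Request:
send_rows(
  commands=[
    [0, 0, -0.3, 0, 0, 0, 0],
    [0, 0, -0.3, 0, 0, 0, 0],
    [0, 0, -0.3, 0, 0, 0, 0],
    [0, 0, -0.3, 0, 0, 0, 0],
    [0, 0, -0.3, 0, 0, 0, 0],
    [0, 0, -0.2, 0, 0, 0, 0],
    [0, 0, 0, 0, 0, 0, 0],
    [0, 0, 0, 0, 0, 0, 0],
  ],
)

```text
time_s: 7.5
tool_pos: [0.4358, 0.0365, 0.3145]
ee_rot: [3.134, 0.206, 0.001]
contact_force: [0.0, -1.0, -3.1]
gripper_width: 0.0116
gripper_force: 30.0
```

```bash
python3 - <<'E'
from h import *
plan([.4485,-.4095,.30],.33,16)
print(robot.state()['ft_torque'],robot.state()['gripper_force'])
shot('side','side2')
p=robot.landmark_of('side','drive_shaft'); print([(k['point'],k['confidence']) for k in p])
t=robot.trace('side','drive_shaft')
for k in t[:1]: print(k['box'],cv2.fitLine(cv2.findNonZero(np.asarray(k['mask']).astype(np.uint8)),cv2.DIST_L2,0,.01,.01).ravel())
s=robot.state();x,y,z=s['tool_pos']; print([proj('side',[x,y,z-h]).round(1) for h in(-.02,.0,.07,.152)])
E
```

```text
t 7.5 pos [0.4358 0.0365 0.3145] yaw 0.131 F [ 0.  -1.  -3.1] w 0.0116 q [-0.08  0.22 -0.08  1.95  0.02  0.98 -1.61]
row [-0.071  0.694  0.023] [ 0.001 -0.    -0.142]
[ 0.0064764  -0.01959682 -0.02942801] 29.98722553253174
[([307.0, 250.1], 0.81)]
[302.5, 203.2, 314.5, 250.9] [ 3.8128149e-02 -9.9927288e-01  3.0827246e+02  2.2445509e+02]
[array([309.6, 185.7]), array([309.3, 193.6]), array([308.4, 220.2]), array([307.4, 249.6])]
```

Request:
send_rows(
  commands=[
    [-0.12, 0.5, 0.02, 0, 0, -0.14, 0],
    [-0.12, 0.7, 0.02, 0, 0, -0.14, 0],
    [-0.11, 0.75, 0.02, 0, 0, -0.14, 0],
    [-0.1, 0.75, 0.02, 0, 0, -0.14, 0],
    [-0.09, 0.75, 0.02, 0, 0, -0.14, 0],
    [-0.08, 0.75, 0.02, 0, 0, -0.14, 0],
    [-0.07, 0.75, 0.02, 0, 0, -0.14, 0],
    [-0.06, 0.75, 0.02, 0, 0, -0.14, 0],
  ],
)

```text
time_s: 8.32
tool_pos: [0.4457, -0.1934, 0.3071]
ee_rot: [-3.12, -0.361, 0.003]
contact_force: [0.9, 0.6, -2.2]
gripper_width: 0.0116
gripper_force: 30.0
```

```bash
python3 -c "
from h import *
plan([.4485,-.4095,.30],.33,8)"
```

```text
t 8.32 pos [ 0.4457 -0.1934  0.3071] yaw 0.23 F [ 0.9  0.6 -2.2] w 0.0116 q [ 0.33  0.3   0.03  1.85 -0.01  0.99 -0.98]
row [-0.146  0.659  0.022] [-0.001  0.002 -0.143]
```

Request:
send_rows(
  commands=[
    [-0.12, 0.68, 0.02, 0, 0, -0.14, 0],
    [-0.13, 0.68, 0.02, 0, 0, -0.14, 0],
    [-0.15, 0.68, 0.02, 0, 0, -0.14, 0],
    [-0.17, 0.67, 0.02, 0, 0, -0.14, 0],
    [-0.18, 0.67, 0.02, 0, 0, -0.14, 0],
    [-0.19, 0.67, 0.02, 0, 0, -0.14, 0],
    [-0.2, 0.66, 0.02, 0, 0, -0.14, 0],
    [-0.22, 0.5, 0.02, 0, 0, -0.14, 0],
  ],
)

```text
time_s: 8.98
tool_pos: [0.4493, -0.4098, 0.3002]
ee_rot: [-3.099, -0.512, 0.003]
contact_force: [0.5, -0.1, -2.1]
gripper_width: 0.012
gripper_force: 30.0
```

```bash
python3 -c "
from h import *
plan([.4485,-.4095,.275],.33,8)"
```

```text
t 8.98 pos [ 0.4493 -0.4098  0.3002] yaw 0.327 F [ 0.5 -0.1 -2.1] w 0.012 q [ 0.66  0.5   0.06  1.54 -0.03  1.1  -0.52]
row [-0.002 -0.002  0.079] [-0.001  0.002 -0.004]
```

Request:
send_rows(
  commands=[
    [0, 0, 0.15, 0, 0, 0, 0],
    [0, 0, 0.15, 0, 0, 0, 0],
    [0, 0, 0.15, 0, 0, 0, 0],
    [0, 0, 0.15, 0, 0, 0, 0],
    [0, 0, 0.15, 0, 0, 0, 0],
    [0, 0, 0.1, 0, 0, 0, 0],
    [0, 0, 0, 0, 0, 0, 0],
    [0, 0, 0, 0, 0, 0, 0],
  ],
)

```text
time_s: 9.65
tool_pos: [0.4501, -0.4072, 0.2674]
ee_rot: [-3.099, -0.513, 0.0]
contact_force: [-0.3, 0.7, -0.9]
gripper_width: 0.0121
gripper_force: 30.0
```

```bash
python3 - <<'E'
from h import *
plan([.4485,-.4095,.264],.33,8)
p=robot.state()['tool_pos']
shot('side','side3');im=cv2.imread('pics/side3.png');shot('top','top3')
x0,y0,x1,y1=305,150,365,195
a=cv2.resize(im[y0:y1,x0:x1],(800,600),interpolation=cv2.INTER_CUBIC);cv2.imwrite('pics/m3.png',a)
f=lambda X:((proj('side',X)-[x0,y0]+.5)*800/60-.5).round()
print('foot',f([p[0],p[1],p[2]-.1523]),'shaft@+.06',f([p[0],p[1],p[2]-.09]),'mouth',f([.4485,-.4095,.106]))
for n,l in(('side','drive_shaft'),('side','upper_mouth')): print(l,[(f3['point'],round(f3['confidence'],2)) for f3 in robot.landmark_of(n,l)])
E
```

```text
t 9.65 pos [ 0.4501 -0.4072  0.2674] yaw 0.328 F [-0.3  0.7 -0.9] w 0.0121 q [ 0.65  0.53  0.06  1.59 -0.03  1.02 -0.52]
row [-0.007  0.005  0.011] [-0.     0.    -0.003]
foot [367. 502.] shaft@+.06 [380. 263.] mouth [373. 533.]
drive_shaft [([331.7, 189.3], 0.63)]
upper_mouth [([330.7, 187.9], 0.61)]
```

View pics/m3.png

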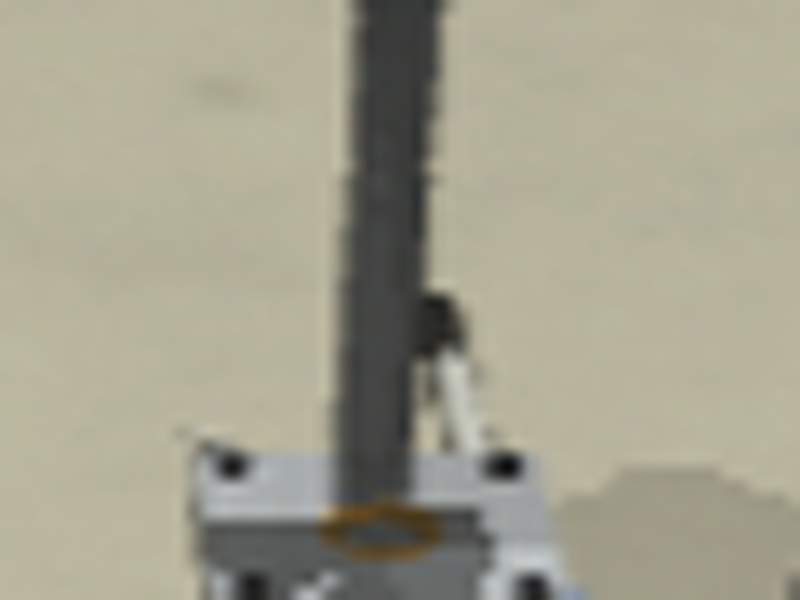

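Request:
send_rows(
  commands=[
    [-0.067, 0.043, 0, 0, 0, 0, 0],
    [0, 0, 0, 0, 0, 0, 0],
    [0, 0, 0, 0, 0, 0, 0],
    [0, 0, 0, 0, 0, 0, 0],
    [0, 0, 0, 0, 0, 0, 0],
    [0, 0, 0, 0, 0, 0, 0],
    [0, 0, 0, 0, 0, 0, 0],
    [0, 0, 0, 0, 0, 0, 0],
  ],
)

```text
time_s: 10.52
tool_pos: [0.448, -0.4101, 0.2675]
ee_rot: [-3.099, -0.512, -0.0]
contact_force: [-0.1, -0.5, -1.9]
gripper_width: 0.0122
gripper_force: 30.0
```

Request:
send_rows(
  commands=[
    [0, 0, 0, 0, 0, 0, 0],
    [0, 0, 0, 0, 0, 0, 0],
    [0, 0, 0, 0, 0, 0, 0],
    [0, 0, 0, 0, 0, 0, 0],
    [0, 0, 0, 0, 0, 0, 0],
    [0, 0, 0, 0, 0, 0, 0],
    [0, 0, 0, 0, 0, 0, 0],
    [0, 0, 0, 0, 0, 0, 0],
  ],
)

```text
time_s: 11.18
tool_pos: [0.4479, -0.4101, 0.2675]
ee_rot: [-3.099, -0.512, 0.0]
contact_force: [-0.9, -0.0, -3.0]
gripper_width: 0.0115
gripper_force: 30.0
```

```bash
python3 - <<'E'
from h import *
plan([.448,-.4097,.257],.33,8)
p=robot.state()['tool_pos']
shot('side','side4');im=cv2.imread('pics/side4.png')
g=cv2.cvtColor(im,cv2.COLOR_BGR2GRAY)
for r in range(160,186,5): 
    row=g[r,320:350].astype(float); w=np.clip(130-row,0,None); w[:6]=0; print(r,round((w*np.arange(320,350)).sum()/w.sum(),2),row[6:20].astype(int))
print(proj('side',[p[0],p[1],p[2]-.1523]),proj('side',[p[0],p[1],p[2]-.09]))
E
```

```text
t 11.18 pos [ 0.4479 -0.4101  0.2675] yaw 0.328 F [-0.9 -0.  -3. ] w 0.0115 q [ 0.66  0.53  0.06  1.59 -0.03  1.02 -0.52]
row [ 0.001 -0.001  0.033] [-0.     0.    -0.003]
160 334.83 [181 180 180 180 179 155  94  65  62  61  59  57 122 168]
165 334.55 [177 178 178 178 178 136  81  67  69  63  61  78 156 175]
170 334.23 [174 173 177 177 177 120  71  68  69  64  60 101 163 176]
175 335.39 [177 178 179 180 178 109  66  69  68  66  62  50  50  78]
180 333.93 [179 179 179 180 157  96  68  70  69  63  61 112 155 192]
185 336.77 [171 171 173 172 135  86  66  64  64  65  99 149 161 161]
[332.86501241 186.86357158] [333.89169062 168.93710581]
```

Request:
send_rows(
  commands=[
    [0, 0, 0.04, 0, 0, 0, 0],
    [0, 0, 0.04, 0, 0, 0, 0],
    [0, 0, 0.04, 0, 0, 0, 0],
    [0, 0, 0.04, 0, 0, 0, 0],
    [0, 0, 0.04, 0, 0, 0, 0],
    [0, 0, 0.04, 0, 0, 0, 0],
    [0, 0, 0.03, 0, 0, 0, 0],
    [0, 0, 0, 0, 0, 0, 0],
  ],
)

```text
time_s: 11.9
tool_pos: [0.4478, -0.41, 0.2563]
ee_rot: [-3.099, -0.512, 0.0]
contact_force: [0.7, -0.1, -1.6]
gripper_width: 0.0118
gripper_force: 30.0
```

Request:
send_rows(
  commands=[
    [0, 0, 0.03, 0, 0, 0, 0],
    [0, 0, 0.03, 0, 0, 0, 0],
    [0, 0, 0.03, 0, 0, 0, 0],
    [0, 0, 0, 0, 0, 0, 0],
    [0, 0, 0, 0, 0, 0, 0],
    [0, 0, 0, 0, 0, 0, 0],
    [0, 0, 0, 0, 0, 0, 0],
    [0, 0, 0, 0, 0, 0, 0],
  ],
)

```text
time_s: 12.57
tool_pos: [0.448, -0.4102, 0.2532]
ee_rot: [3.099, 0.512, 0.0]
contact_force: [-0.4, 0.3, -3.3]
gripper_width: 0.0117
gripper_force: 30.0
```

Request:
send_rows(
  commands=[
    [0, 0, 0.04, 0, 0, 0, 0],
    [0, 0, 0.04, 0, 0, 0, 0],
    [0, 0, 0.04, 0, 0, 0, 0],
    [0, 0, 0.04, 0, 0, 0, 0],
    [0, 0, 0.04, 0, 0, 0, 0],
    [0, 0, 0.04, 0, 0, 0, 0],
    [0, 0, 0, 0, 0, 0, 0],
    [0, 0, 0, 0, 0, 0, 0],
  ],
)

```text
time_s: 13.23
tool_pos: [0.4479, -0.4101, 0.2433]
ee_rot: [-3.099, -0.512, 0.0]
contact_force: [1.1, -0.1, -2.4]
gripper_width: 0.0118
gripper_force: 30.0
```

Foot at about 0.091; continue past the plungers.

Request:
send_rows(
  commands=[
    [0, 0, 0.03, 0, 0, 0, 0],
    [0, 0, 0.03, 0, 0, 0, 0],
    [0, 0, 0.03, 0, 0, 0, 0],
    [0, 0, 0.03, 0, 0, 0, 0],
    [0, 0, 0.03, 0, 0, 0, 0],
    [0, 0, 0.03, 0, 0, 0, 0],
    [0, 0, 0, 0, 0, 0, 0],
    [0, 0, 0, 0, 0, 0, 0],
  ],
)

```text
time_s: 13.9
tool_pos: [0.4479, -0.4098, 0.2361]
ee_rot: [-3.099, -0.512, 0.0]
contact_force: [-0.4, 1.9, -1.6]
gripper_width: 0.0119
gripper_force: 30.0
```

```bash
python3 -c "
from h import *
plan([.448,-.4101,.257],.33,8)
print(robot.state()['ft_torque'])"
```

```text
t 13.9 pos [ 0.4479 -0.4098  0.2361] yaw 0.328 F [-0.4  1.9 -1.6] w 0.0119 q [ 0.66  0.56  0.05  1.63 -0.04  0.95 -0.52]
row [-0.     0.001 -0.065] [-0.001  0.    -0.003]
[0.33415505 0.01840355 0.02088196]
```

Request:
send_rows(
  commands=[
    [0, -0.01, 0.04, 0, 0, 0, 0],
    [0, 0, 0.04, 0, 0, 0, 0],
    [0, 0, 0.04, 0, 0, 0, 0],
    [0, 0, 0.04, 0, 0, 0, 0],
    [0, 0, 0.04, 0, 0, 0, 0],
    [0, 0, 0.04, 0, 0, 0, 0],
    [0, 0, 0.04, 0, 0, 0, 0],
    [0, 0, 0, 0, 0, 0, 0],
  ],
)

```text
time_s: 14.57
tool_pos: [0.4476, -0.4096, 0.2244]
ee_rot: [-3.099, -0.512, 0.001]
contact_force: [0.4, 0.8, -3.8]
gripper_width: 0.0117
gripper_force: 30.0
```

```bash
python3 -c "
from h import *
plan([.448,-.4101,.257],.33,8)
print(robot.state()['ft_torque'])"
```

```text
t 14.57 pos [ 0.4476 -0.4096  0.2244] yaw 0.328 F [ 0.4  0.8 -3.8] w 0.0117 q [ 0.66  0.57  0.05  1.65 -0.04  0.93 -0.52]
row [ 0.001  0.002 -0.102] [-0.001  0.    -0.003]
[ 0.09131099 -0.05960259 -0.00861233]
```

Request:
send_rows(
  commands=[
    [0, 0, 0.06, 0, 0, 0, 0],
    [0, 0, 0.06, 0, 0, 0, 0],
    [0, 0, 0.06, 0, 0, 0, 0],
    [0, 0, 0.06, 0, 0, 0, 0],
    [0, 0, 0.06, 0, 0, 0, 0],
    [0, 0, 0.06, 0, 0, 0, 0],
    [0, 0, 0.06, 0, 0, 0, 0],
    [0, 0, 0.04, 0, 0, 0, 0],
  ],
)

```text
time_s: 15.23
tool_pos: [0.4478, -0.4097, 0.2063]
ee_rot: [-3.099, -0.512, 0.0]
contact_force: [-0.6, 0.6, -0.1]
gripper_width: 0.0117
gripper_force: 30.0
```

```bash
python3 -c "
from h import *
plan([.448,-.4101,.257],.33,8)
print(robot.state()['ft_torque'])"
```

```text
t 15.23 pos [ 0.4478 -0.4097  0.2063] yaw 0.328 F [-0.6  0.6 -0.1] w 0.0117 q [ 0.66  0.59  0.05  1.67 -0.04  0.89 -0.51]
row [ 0.     0.001 -0.158] [-0.     0.    -0.003]
[ 0.2302765   0.1184676  -0.01466377]
```

Request:
send_rows(
  commands=[
    [0, 0, 0.04, 0, 0, 0, 0],
    [0, 0, 0.04, 0, 0, 0, 0],
    [0, 0, 0.04, 0, 0, 0, 0],
    [0, 0, 0.04, 0, 0, 0, 0],
    [0, 0, 0.04, 0, 0, 0, 0],
    [0, 0, 0.04, 0, 0, 0, 0],
    [0, 0, 0.04, 0, 0, 0, 0],
    [0, 0, 0, 0, 0, 0, 0],
  ],
)

```text
time_s: 15.9
tool_pos: [0.4477, -0.4095, 0.1948]
ee_rot: [-3.099, -0.512, 0.0]
contact_force: [0.0, 1.4, -4.5]
gripper_width: 0.0119
gripper_force: 30.0
```

```bash
python3 -c "
from h import *
plan([.448,-.4101,.257],.33,8)
print(robot.state()['ft_torque'])"
```

```text
t 15.9 pos [ 0.4477 -0.4095  0.1948] yaw 0.328 F [ 0.   1.4 -4.5] w 0.0119 q [ 0.66  0.6   0.05  1.68 -0.04  0.86 -0.51]
row [ 0.     0.002 -0.194] [-0.001  0.    -0.003]
[ 0.11623449 -0.02476963  0.01968158]
```

Request:
send_rows(
  commands=[
    [0, 0, 0.04, 0, 0, 0, 0],
    [0, 0, 0.04, 0, 0, 0, 0],
    [0, 0, 0.04, 0, 0, 0, 0],
    [0, 0, 0.04, 0, 0, 0, 0],
    [0, 0, 0.04, 0, 0, 0, 0],
    [0, 0, 0.04, 0, 0, 0, 0],
    [0, 0, 0.03, 0, 0, 0, 0],
    [0, 0, 0, 0, 0, 0, 0],
  ],
)

```text
time_s: 16.57
tool_pos: [0.4478, -0.4095, 0.1842]
ee_rot: [-3.099, -0.512, 0.0]
contact_force: [0.7, 0.5, -3.7]
gripper_width: 0.0119
gripper_force: 30.0
```

```bash
python3 -c "
from h import *
plan([.448,-.4101,.257],.33,8)
print(robot.state()['ft_torque'])"
```

```text
t 16.57 pos [ 0.4478 -0.4095  0.1842] yaw 0.328 F [ 0.7  0.5 -3.7] w 0.0119 q [ 0.66  0.61  0.05  1.69 -0.04  0.84 -0.51]
row [ 0.     0.002 -0.228] [-0.001  0.    -0.003]
[ 0.16262514 -0.11762411  0.00569476]
```

Request:
send_rows(
  commands=[
    [0, 0, 0.03, 0, 0, 0, 0],
    [0, 0, 0.03, 0, 0, 0, 0],
    [0, 0, 0.03, 0, 0, 0, 0],
    [0, 0, 0.03, 0, 0, 0, 0],
    [0, 0, 0.03, 0, 0, 0, 0],
    [0, 0, 0.03, 0, 0, 0, 0],
    [0, 0, 0, 0, 0, 0, 0],
    [0, 0, 0, 0, 0, 0, 0],
  ],
)

```text
time_s: 17.23
tool_pos: [0.4475, -0.4096, 0.1769]
ee_rot: [-3.099, -0.512, 0.001]
contact_force: [-0.5, 0.6, -4.2]
gripper_width: 0.012
gripper_force: 30.0
```

Request:
send_rows(
  commands=[
    [0, 0, 0.025, 0, 0, 0, 0],
    [0, 0, 0.025, 0, 0, 0, 0],
    [0, 0, 0.025, 0, 0, 0, 0],
    [0, 0, 0, 0, 0, 0, 0],
    [0, 0, 0, 0, 0, 0, 0],
    [0, 0, 0, 0, 0, 0, 0],
    [0, 0, 0, 0, 0, 0, 0],
    [0, 0, 0, 0, 0, 0, 0],
  ],
)

```text
time_s: 17.9
tool_pos: [0.4478, -0.4097, 0.1743]
ee_rot: [-3.099, -0.512, 0.0]
contact_force: [-0.9, 0.5, -2.8]
gripper_width: 0.012
gripper_force: 30.0
```

Request:
send_rows(
  commands=[
    [0, 0, 0.02, 0, 0, 0, 0],
    [0, 0, 0.02, 0, 0, 0, 0],
    [0, 0, 0, 0, 0, 0, 0],
    [0, 0, 0, 0, 0, 0, 0],
    [0, 0, 0, 0, 0, 0, 0],
    [0, 0, 0, 0, 0, 0, 0],
    [0, 0, 0, 0, 0, 0, 0],
    [0, 0, 0, 0, 0, 0, 0],
  ],
)

```text
time_s: 18.57
tool_pos: [0.4479, -0.4098, 0.1731]
ee_rot: [3.099, 0.512, 0.0]
contact_force: [-1.0, 2.0, 5.2]
gripper_width: 0.0118
gripper_force: 30.0
```

```bash
python3 -c "
from h import *
plan([.448,-.4101,.257],.33,8)
print(robot.state()['ft_torque'])"
```

```text
t 18.57 pos [ 0.4479 -0.4098  0.1731] yaw 0.328 F [-1.   2.   5.2] w 0.0118 q [ 0.66  0.63  0.05  1.7  -0.04  0.81 -0.51]
row [-0.     0.001 -0.262] [ 0.    -0.    -0.003]
[0.5811551  0.42292278 0.03377448]
```

Request:
send_rows(
  commands=[
    [0, 0, 0, 0, 0, -0.2, 0],
    [0, 0, 0, 0, 0, -0.2, 0],
    [0, 0, 0, 0, 0, -0.2, 0],
    [0, 0, 0, 0, 0, -0.2, 0],
    [0, 0, 0, 0, 0, -0.2, 0],
    [0, 0, 0, 0, 0, -0.2, 0],
    [0, 0, 0, 0, 0, -0.2, 0],
    [0, 0, 0, 0, 0, -0.2, 0],
  ],
)

```text
time_s: 19.23
tool_pos: [0.4479, -0.4099, 0.1729]
ee_rot: [3.055, 0.73, 0.0]
contact_force: [-1.1, 1.7, 3.5]
gripper_width: 0.0119
gripper_force: 30.0
```

```bash
python3 -c "
from h import *
plan([.448,-.4101,.257],.33,8)
print(robot.state()['ft_torque'])"
```

```text
t 19.23 pos [ 0.4479 -0.4099  0.1729] yaw 0.469 F [-1.1  1.7  3.5] w 0.0119 q [ 0.69  0.63  0.01  1.7  -0.01  0.81 -0.4 ]
row [-0.     0.001 -0.263] [ 0.    -0.     0.199]
[3.75222082e-01 2.76318143e-01 1.24171708e-04]
```

Request:
send_rows(
  commands=[
    [0, 0, 0, 0, 0, -0.2, 0],
    [0, 0, 0, 0, 0, -0.2, 0],
    [0, 0, 0, 0, 0, -0.2, 0],
    [0, 0, 0, 0, 0, -0.2, 0],
    [0, 0, 0, 0, 0, -0.2, 0],
    [0, 0, 0, 0, 0, -0.2, 0],
    [0, 0, 0, 0, 0, -0.2, 0],
    [0, 0, 0, 0, 0, -0.2, 0],
  ],
)

```text
time_s: 19.9
tool_pos: [0.4478, -0.4097, 0.1728]
ee_rot: [-2.997, -0.941, 0.0]
contact_force: [-0.6, 1.0, 4.3]
gripper_width: 0.0122
gripper_force: 30.0
```

Request:
send_rows(
  commands=[
    [0, 0, 0, 0, 0, -0.2, 0],
    [0, 0, 0, 0, 0, -0.2, 0],
    [0, 0, 0, 0, 0, -0.2, 0],
    [0, 0, 0, 0, 0, -0.2, 0],
    [0, 0, 0, 0, 0, -0.2, 0],
    [0, 0, 0, 0, 0, -0.2, 0],
    [0, 0, 0, 0, 0, -0.2, 0],
    [0, 0, 0, 0, 0, -0.2, 0],
  ],
)

```text
time_s: 20.57
tool_pos: [0.4477, -0.4097, 0.1728]
ee_rot: [-2.924, -1.148, 0.0]
contact_force: [-1.3, 0.8, 3.3]
gripper_width: 0.0117
gripper_force: 30.0
```

Request:
send_rows(
  commands=[
    [0, 0, 0.005, 0, 0, -0.2, 0],
    [0, 0, 0, 0, 0, -0.2, 0],
    [0, 0, 0, 0, 0, -0.2, 0],
    [0, 0, 0, 0, 0, -0.2, 0],
    [0, 0, 0, 0, 0, -0.2, 0],
    [0, 0, 0, 0, 0, -0.2, 0],
    [0, 0, 0, 0, 0, -0.2, 0],
    [0, 0, 0, 0, 0, -0.2, 0],
  ],
)

```text
time_s: 21.23
tool_pos: [0.4473, -0.4095, 0.1721]
ee_rot: [-2.836, -1.349, 0.001]
contact_force: [-2.0, 1.2, -2.4]
gripper_width: 0.0118
gripper_force: 30.0
```

Request:
send_rows(
  commands=[
    [0, 0, 0.02, 0, 0, 0, 0],
    [0, 0, 0.02, 0, 0, 0, 0],
    [0, 0, 0.02, 0, 0, 0, 0],
    [0, 0, 0, 0, 0, 0, 0],
    [0, 0, 0, 0, 0, 0, 0],
    [0, 0, 0, 0, 0, 0, 0],
    [0, 0, 0, 0, 0, 0, 0],
    [0, 0, 0, 0, 0, 0, 0],
  ],
)

```text
time_s: 21.9
tool_pos: [0.4478, -0.4094, 0.17]
ee_rot: [-2.838, -1.347, -0.0]
contact_force: [-0.7, 2.1, -3.4]
gripper_width: 0.0119
gripper_force: 30.0
```

```bash
python3 -c "
from h import *
plan([.448,-.4101,.257],.888,8)
print(robot.state()['ft_torque'])"
```

```text
t 21.9 pos [ 0.4478 -0.4094  0.17  ] yaw 0.886 F [-0.7  2.1 -3.4] w 0.0119 q [ 0.76  0.63 -0.11  1.7   0.09  0.81 -0.07]
row [-0.001  0.002 -0.272] [-0.001 -0.    -0.003]
[ 0.57802109  0.18027121 -0.04631663]
```

Request:
send_rows(
  commands=[
    [0, 0, 0.02, 0, 0, 0, 0],
    [0, 0, 0.02, 0, 0, 0, 0],
    [0, 0, 0.02, 0, 0, 0, 0],
    [0, 0, 0.02, 0, 0, 0, 0],
    [0, 0, 0.02, 0, 0, 0, 0],
    [0, 0, 0, 0, 0, 0, 0],
    [0, 0, 0, 0, 0, 0, 0],
    [0, 0, 0, 0, 0, 0, 0],
  ],
)

```text
time_s: 22.57
tool_pos: [0.4476, -0.4096, 0.1659]
ee_rot: [-2.838, -1.347, 0.0]
contact_force: [-0.4, 2.6, -4.3]
gripper_width: 0.0116
gripper_force: 30.0
```

Request:
send_rows(
  commands=[
    [0, 0, 0.015, 0, 0, 0, 0],
    [0, 0, 0.015, 0, 0, 0, 0],
    [0, 0, 0.01, 0, 0, 0, 0],
    [0, 0, 0, 0, 0, 0, 0],
    [0, 0, 0, 0, 0, 0, 0],
    [0, 0, 0, 0, 0, 0, 0],
    [0, 0, 0, 0, 0, 0, 0],
    [0, 0, 0, 0, 0, 0, 0],
  ],
)

```text
time_s: 23.23
tool_pos: [0.4477, -0.4097, 0.1647]
ee_rot: [-2.838, -1.347, 0.0]
contact_force: [-1.8, 3.5, 0.7]
gripper_width: 0.0116
gripper_force: 30.0
```

Request:
send_rows(
  commands=[
    [0, 0, 0.02, 0, 0, 0, 0],
    [0, 0, 0, 0, 0, 0, 0],
    [0, 0, 0, 0, 0, 0, 0],
    [0, 0, 0, 0, 0, 0, 0],
    [0, 0, 0, 0, 0, 0, 0],
    [0, 0, 0, 0, 0, 0, 0],
    [0, 0, 0, 0, 0, 0, 0],
    [0, 0, 0, 0, 0, 0, 0],
  ],
)

```text
time_s: 23.9
tool_pos: [0.4478, -0.4097, 0.1639]
ee_rot: [-2.838, -1.347, 0.0]
contact_force: [-2.3, 3.5, 1.7]
gripper_width: 0.012
gripper_force: 30.0
```

Request:
send_rows(
  commands=[
    [0, 0, 0.015, 0, 0, 0, 0],
    [0, 0, 0, 0, 0, 0, 0],
    [0, 0, 0, 0, 0, 0, 0],
    [0, 0, 0, 0, 0, 0, 0],
    [0, 0, 0, 0, 0, 0, 0],
    [0, 0, 0, 0, 0, 0, 0],
    [0, 0, 0, 0, 0, 0, 0],
    [0, 0, 0, 0, 0, 0, 0],
  ],
)

```text
time_s: 24.57
tool_pos: [0.4478, -0.4097, 0.1635]
ee_rot: [2.838, 1.347, 0.0]
contact_force: [-3.1, 4.4, 4.8]
gripper_width: 0.0119
gripper_force: 30.0
```

Request:
send_rows(
  commands=[
    [0, 0, 0.012, 0, 0, 0, 0],
    [0, 0, 0, 0, 0, 0, 0],
    [0, 0, 0, 0, 0, 0, 0],
    [0, 0, 0, 0, 0, 0, 0],
    [0, 0, 0, 0, 0, 0, 0],
    [0, 0, 0, 0, 0, 0, 0],
    [0, 0, -0.02, 0, 0, 0, 0],
    [0, 0, 0, 0, 0, 0, 0],
  ],
)

```text
time_s: 25.23
tool_pos: [0.4478, -0.4098, 0.1637]
ee_rot: [2.838, 1.347, 0.0]
contact_force: [-1.6, 4.0, 3.6]
gripper_width: 0.0116
gripper_force: 30.0
```

Request:
send_rows(
  commands=[
    [0, 0, 0, 0, 0, 0, 0.1],
    [0, 0, 0, 0, 0, 0, 0.3],
    [0, 0, 0, 0, 0, 0, 0.5],
    [0, 0, 0, 0, 0, 0, 0.7],
    [0, 0, 0, 0, 0, 0, 0.7],
    [0, 0, 0, 0, 0, 0, 0.7],
    [0, 0, 0, 0, 0, 0, 0.7],
    [0, 0, 0, 0, 0, 0, 0.7],
  ],
)

```text
time_s: 25.9
tool_pos: [0.448, -0.41, 0.1637]
ee_rot: [2.838, 1.346, 0.0]
contact_force: [-0.6, -0.3, 0.7]
gripper_width: 0.0546
gripper_force: 0.0
```

Request:
send_rows(
  commands=[
    [0, 0, -0.1, 0, 0, 0, 0.7],
    [0, 0, -0.2, 0, 0, 0, 0.7],
    [0, 0, -0.3, 0, 0, 0, 0.7],
    [0, 0, -0.4, 0, 0, 0, 0.7],
    [0, 0, -0.4, 0, 0, 0, 0.7],
    [0, 0, -0.4, 0, 0, 0, 0.7],
    [0, 0, -0.4, 0, 0, 0, 0.7],
    [0, 0, -0.4, 0, 0, 0, 0.7],
  ],
)

```text
time_s: 26.57
tool_pos: [0.4479, -0.4098, 0.2694]
ee_rot: [2.837, 1.346, 0.001]
contact_force: [0.0, -1.0, -0.2]
gripper_width: 0.0655
gripper_force: 0.0
```

```bash
python3 - <<'E'
from h import *
plan([.448,-.4101,.257],.888,8)
shot('side','side5');shot('top','top5');im=cv2.imread('pics/side5.png')
x0,y0,x1,y1=270,130,390,220
cv2.imwrite('pics/m5.png',cv2.resize(im[y0:y1,x0:x1],(800,600),interpolation=cv2.INTER_CUBIC))
f=lambda X:((proj('side',X)-[x0,y0]+.5)*800/120-.5).round()
print('blade top home',f([.4478,-.4097,.1805]),'if 10mm high',f([.4478,-.4097,.1905]))
print([(k['point'],k['confidence']) for k in robot.landmark_of('side','blade_mid')],proj('side',[.4478,-.4097,.162]))
E
```

```text
t 26.57 pos [ 0.4479 -0.4098  0.2694] yaw 0.886 F [ 0.  -1.  -0.2] w 0.0655 q [ 0.77  0.52 -0.12  1.59  0.07  1.03 -0.05]
row [-0.     0.001  0.039] [ 0.002 -0.    -0.003]
blade top home [429. 257.] if 10mm high [430. 237.]
[([334.4, 175.0], 0.74), ([332.4, 190.4], 0.59)] [333.64327708 173.5066399 ]
```

View pics/m5.png

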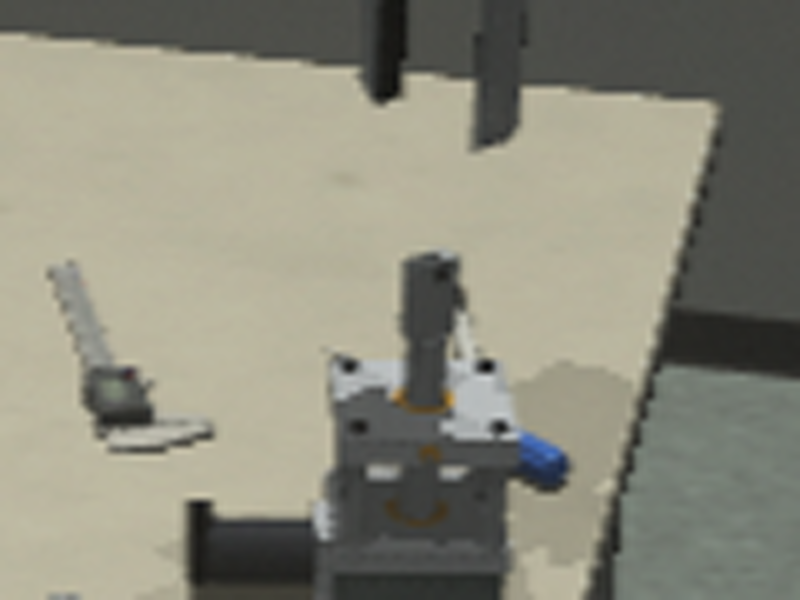

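The picture shows the shaft standing free in both bearings. The blade's top is at crop row about 255, against 257 expected at home and 237 if the tang were still standing on the dog. The fingers are clear above it.

```bash
python3 -c "
from h import *
print(robot.sign_off())"
```

```text
the job is handed in; nothing more can be done
None
```

The drive shaft is home in the drive dog, released and standing in both bearings; pressing stayed at roughly 10 N, nothing else on the bench was knowingly touched, and the job was handed in at about 27 s.

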